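# Spot-check a tilted angle plate

## Task

Press the red spring plunger on the blue tilting angle plate down to its stop to seat the tilt lock, and let it come back up. Then pick up the steel spotting plate by its wooden grip and lay it flush on the sloped steel face, centred and with its long edges running up the slope, in line with the face's. Finish while still holding the grip and pushing the plate onto the face with a steady light push of about 10 N: do not let go; leave the slope as it is set and the other parts where they are.

Things in the scene. Friction and masses are not known exactly. Their poses are not given: they have to be found in the camera images.
- spotting_plate: Loose hand-held spotting plate, 0.4 kg: a flat steel slab 90 (own x) x 70 (own y) x 10 mm high with an upright wooden grip block in the middle of its top, 46 mm along x, 18 mm thick along y, rising from 10 to 50 mm above the underside; take it across the 18 mm. Origin: centre of the underside; z points up out of the grip. It stands flat on the bench; its place is swapped with the gear's in some starts.
- angle_plate: Fixed blue base of the tilting angle plate, 150 (x) x 136 (y) x 18 mm, on the bench. Origin: centre of the underside (bench height). Its x axis points level up the slope (away from the low front edge). Two blue quadrant plates, 8 mm thick, stand at y = +-60 mm, x = 7 to 53 mm, up to 108 mm high. A lug on the +y side carries the plunger.
- face_center (a point): Centre of the sloped top face of the angle plate's flat steel table; the face is 120 mm up the slope (x) by 100 mm wide (y). x points up the slope, y across it, z is the outward normal of the face. The slope differs in each start, 8 to 21 degrees from level; the centre lies 54 to 70 mm above the bench.
- tilt_table: The same steel table, 14 mm thick. Origin: middle of its hinge line at the low front edge, 55 mm before the base's origin and 36 mm above the bench; x runs up the slope, y across it, z along the normal. The face's centre lies 60 mm along x and 12 mm along z from here. A stiff hinge holds the set slope against pushes well over 60 N at the centre.
- plunger_top (a point): Top of the red mushroom head (36 mm across) of the spring plunger, on the base's +y side, 112 mm from the base's origin and 77 mm above the bench when up. It moves straight down.
- lock_plunger (a joint): Travel of the plunger in m: 0 is up, 0.010 is down at its stop. The spring needs about 2 N to start and 6.3 N at the stop, and lifts the head again when released.
- gear_1: Bystander, loose: grey spur gear lying flat, 68 mm across, 18 mm high; origin at the centre of its underside.
- piston_1: Bystander, loose: grey piston standing on its skirt, 66 mm across, 54 mm high; origin at the centre of its underside.
- bearing: Bystander, loose: ball bearing lying flat, 47 mm across, 14 mm high; origin at the centre of its underside.
- wrist_pin: Bystander, loose: small steel piston pin standing on end, 18 mm across, 46 mm high; origin at the centre of its underside.
- spacer_sleeve: Bystander, loose: steel spacer sleeve standing on end, 24 mm across, 52 mm high, near the fixed gear-shaft stand on the left half of the bench (350 mm tall, at about x 0.64, y 0.34: pass over or round it); origin at the centre of its underside.
- valve_spring: Bystander, loose: grey coil valve spring standing on end, 28 mm across, 42 mm high; origin at the centre of its underside.
Mind the look-alikes: they are no part of the job. Leave any turquoise look-alike of the spotting_plate alone.

How it is judged:
On the way, in this order (a step that is already met when the one before it is completed fails the run):
1. the plunger is pressed down to its stop (value of joint lock_plunger above 0.0085 m), for 0.1 s.
2. the plunger is up again and the spotting plate is held clear of the bench (value of joint lock_plunger below 0.003 m and height (world z) of spotting_plate above 0.05 m and contact force between the fingers and spotting_plate above 3 N), for 0.2 s.
3. the spotting plate lies flush on the sloped face, held and pushed on (angle between the z axis of spotting_plate and the z axis of face_center, either way round below 0.05 rad and angle between the x axis of spotting_plate and the x axis of face_center, either way round below 0.15 rad and x of spotting_plate in the frame of face_center between -0.013 and 0.013 m and y of spotting_plate in the frame of face_center between -0.013 and 0.013 m and z of spotting_plate in the frame of face_center between -0.003 and 0.003 m and contact force between spotting_plate and tilt_table between 5 and 30 N and contact force between the fingers and spotting_plate above 3 N), for 0.3 s.
At the end, for the whole second after the job is handed in: Plate held in the fingers (over 3 N), at rest, flush on the sloped face: parallel within 0.05 rad, gap under 3 mm, centre within 13 mm each way, long edges up the slope within 0.15 rad, pressed on with 5 to 30 N; plunger up again (all of step 3 and value of joint lock_plunger below 0.003 m and linear speed of spotting_plate below 0.01 m/s); the arm keeps its last pose, push and grip.
It fails at once if the set slope is changed (face centre moves over 5 mm) (distance of face_center from where it was at the start of the episode above 0.005 m).
It fails at once if a bystander is moved more than 30 mm (distance of any of gear_1, piston_1, bearing, wrist_pin, spacer_sleeve, valve_spring from where it was at the start of the episode above 0.03 m).
It also fails if it takes over 64 s, if anything falls off the work surface, if the arm or the gripper's body presses on something with over 40 N, if the wrist force passes 120 N, or if a joint passes its speed limit or range.

## Robot

A 7-joint arm with a two-finger parallel gripper is mounted at the origin on a cart in front of the work surface, level with it; the furniture and walls round the work are solid. World frame = base frame: x ahead of the robot, y to its left, z up, the work surface at z = 0. Lengths are in m, angles in rad, forces in N, time in s.
With the tool pointing down it reaches from about 0.4 to 0.85 m from the base axis. Payload 10.4 kg.
Tool frame: the origin (TCP) lies between the finger pads; the fingertips stand 11 mm ahead of it and the grasp point (between the pads) lies 8 mm behind it; x points along the fingers, y is the direction in which the jaws open and shut, and the axes are right-handed (so a half turn about x gives the same grasp; the last joint's range is limited). The gripper opens to 87 mm and grips with 3 to 60 N. Pads are 19 mm wide; open, the fingers measure 117 mm over their backs; the gripper's body (75 mm by 190 mm) begins 51 mm behind the grasp point.
Start: joints at [-1.133, 0.332, -0.065, 1.46, 0.022, 1.35, -0.088], TCP at [0.278, 0.56, 0.206] pointing down, gripper open.
Joint ranges: [-2.6, 2.6], [-0.5, 2.12], [-1.47, 1.34], [0.16, 2.42], [-1.27, 4.41], [0.06, 2.06], [-2.6, 2.6]. Speed limits (rad/s): [2.22, 2.22, 2.79, 2.79, 3.14, 3.14, 3.14].

## Interface

Orientations are given as a unit quaternion [x, y, z, w].
In Python, from bench import r, cams, ticket gives the robot as it stands. The module is installed in compiled form; this text tells all that it offers.
- The arm moves only by the tool drive_tool, never from a script. Its argument "moves" is text: rows parted by semicolons, each of 5 numbers parted by spaces: the shift along the world's x, y, z in m, then the turn about the world's z in degrees, then the closure, from 0 (fully open) to 1 (shut). In form: x y z twist grip; .... A call has 1 to 20 rows; each row shifts and turns the commanded pose from where the row before left it; what a row does not reach is not made up. A row lasts 1/8 s, in which the tool goes at most 62.5 mm and 10.7 degrees, less where a joint would pass 70% of its speed; a pose out of reach is approached as far as the arm can. A call is refused whole if a number of a shift passes 0.0625 or a number of a turn 10.7, either way. A call with a gripper value outside its range is refused whole. The fingers move at their own pace and stop on an object; "newtons" is the grip in N (left out, the last holds). Time passes only in rows, so rows that do not move let the fingers close. It gives the time, the measured TCP pose, the force and the opening at its end, in the units of the state.
- r.read_state(): the state, without advancing time (a new reading comes with each control period).
- cams.camera(name): name is "scene" or "top" or "wrist"; returns a dict with "color" (480x640x3 uint8, red, green, blue), "fx", "fy", "cx", "cy" (pixels), "extrinsics" (4x4, takes a point from camera to world coordinates). Camera axes: x right, y down, z forward; pixel columns grow to the right and rows downward; lengths in m; the calibration is good to about 2 mm. The wrist camera is an equidistant fisheye: a pixel r from the principal point sees the ray r / f radians off the axis. A picture is of the moment at which its call begins. There is no depth.
- ticket.close_job(): hands the job in, once; it reports no verdict.
The state is a dict: "time": time; "joint_positions": joint angles; "joint_vel": joint speeds; "joint_torque": joint torques, N m; "ee_pos": TCP position; "eef_rot": TCP orientation; "ft_force": force on the tool from outside, world axes, zero at the start; "torque": the same for the moment, N m; "width": finger opening in m.
Only numpy, scipy, OpenCV 4.12 (cv2) and the standard library are available. Lean on these libraries where they do the work, as an engineer would, in place of code of your own. Each camera call takes 0.05 s, during which the arm holds its last target.

## Working session

There is one attempt and no reset: what is moved stays moved. The work goes in short steps, Python scripts to look and compute and a tool call to move; the robot and the scene stay as the last step left them, time stands still between calls to the robot, and variables do not carry over. Pictures are saved under pics/ and viewed, and the job is handed in when it is done.

Besides the shell and the picture viewer there is one more tool, called after "Emit:" as name(argument=value, ...) on one line, values as JSON. drive_tool: Moves the arm, as the interface text tells. Its arguments: {"type":"object","properties":{"moves":{"type":"string"},"newtons":{"type":"number"}},"required":["moves"]}

```bash
mkdir -p pics; cat > h.py <<'E'
import numpy as np, cv2
from bench import r,cams,ticket
def snap(n,fn):
    c=cams.camera(n); cv2.imwrite('pics/'+fn+'.png',cv2.cvtColor(c['color'],cv2.COLOR_RGB2BGR)); np.savez('pics/'+fn+'.npz',**{k:np.array(v) for k,v in c.items()}); return c
def ray(c,u,v):
    E=np.array(c['extrinsics']); x=(u-c['cx'])/c['fx'];y=(v-c['cy'])/c['fy']
    return E[:3,3],E[:3,:3]@np.array([x,y,1.])
def atz(c,u,v,z):
    o,d=ray(c,u,v); return o+d*(z-o[2])/d[2]
def proj(c,p):
    E=np.array(c['extrinsics']); q=E[:3,:3].T@(np.array(p)-E[:3,3]); return np.array([c['fx']*q[0]/q[2]+c['cx'],c['fy']*q[1]/q[2]+c['cy']])
def tri(c1,p1,c2,p2):
    o1,d1=ray(c1,*p1);o2,d2=ray(c2,*p2);d1=d1/np.linalg.norm(d1);d2=d2/np.linalg.norm(d2)
    s=np.linalg.lstsq(np.c_[d1,-d2],o2-o1,rcond=None)[0]; a=o1+s[0]*d1;b=o2+s[1]*d2
    return (a+b)/2,np.linalg.norm(a-b)
def ld(fn): return {k:(v.item() if v.ndim==0 else v) for k,v in np.load('pics/'+fn+'.npz').items()}
def crop(fn,x0,y0,x1,y1,out):
    i=cv2.imread('pics/'+fn+'.png')[y0:y1,x0:x1]; s=min(800/(x1-x0),600/(y1-y0)); cv2.imwrite('pics/'+out+'.png',cv2.resize(i,None,fx=s,fy=s,interpolation=cv2.INTER_CUBIC)); print(out,s)
E
python3 - <<'E'
from h import *
for n in('scene','top','wrist'):
    c=snap(n,n+'0'); print(n,c['fx'],c['cx'],c['cy'],np.round(c['extrinsics'],3).tolist())
print(r.read_state())
E
```

```text
scene 592.1534285610321 317.6432468553686 247.15952252927892 [[0.87, -0.298, 0.392, 0.123], [-0.493, -0.5, 0.712, -0.855], [-0.016, -0.813, -0.582, 0.778], [0.0, 0.0, 0.0, 1.0]]
top 610.2363932499401 312.95324178182744 241.35736085034114 [[-0.02, -0.99, 0.137, 0.401], [-1.0, 0.02, -0.005, 0.0], [0.003, -0.137, -0.991, 1.401], [0.0, 0.0, 0.0, 1.0]]
wrist 371.64829954431775 317.012013580607 247.70551290313583 [[0.444, 0.862, 0.244, 0.21], [0.896, -0.427, -0.122, 0.594], [-0.001, 0.273, -0.962, 0.385], [0.0, 0.0, 0.0, 1.0]]
{'time': 0.15, 'joint_positions': array([-1.13258879,  0.33271854, -0.06472423,  1.46074653,  0.02163849,
        1.3499056 , -0.08849053]), 'joint_vel': array([-0.00041295, -0.00208108, -0.00052037, -0.00338118,  0.00144687,
        0.00092683,  0.00063768]), 'joint_torque': array([ 2.00140181e-03, -6.23634481e+01,  2.51766178e-02, -3.90142179e+01,
       -6.14029099e-02,  3.72197258e-02,  1.17430968e-04]), 'ee_pos': array([0.27778095, 0.559528  , 0.20504278]), 'eef_rot': array([ 0.16108511,  0.68848626, -0.16183998,  0.68836478]), 'ft_force': array([ 0.07588298,  0.20673165, -0.25105607]), 'torque': array([ 0.07011528, -0.01220757, -0.0037279 ]), 'width': 0.08725199663635719}
```

View pics/scene0.png

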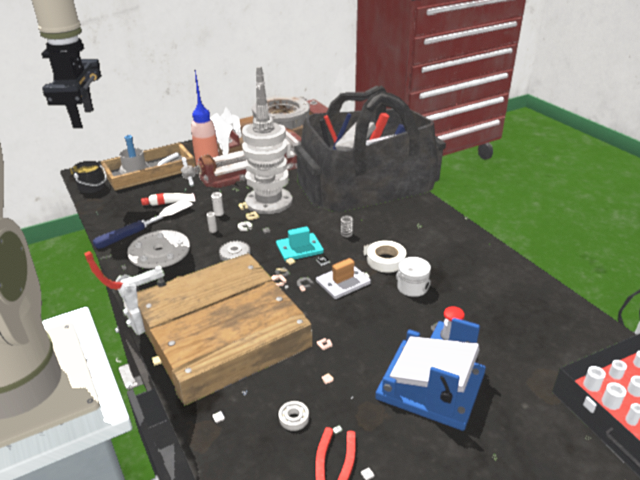

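View pics/top0.png

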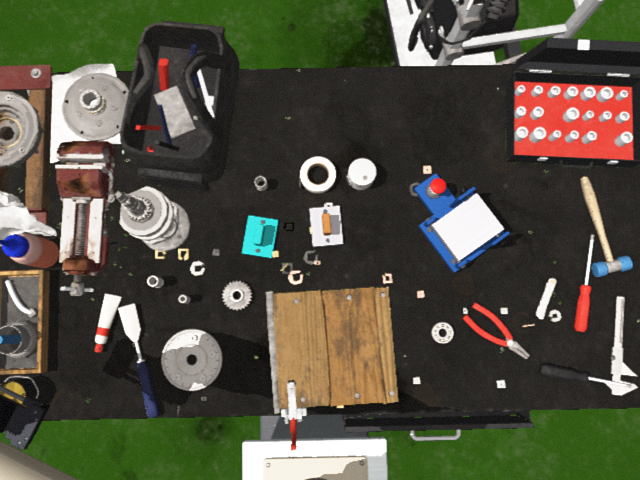

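View pics/wrist0.png

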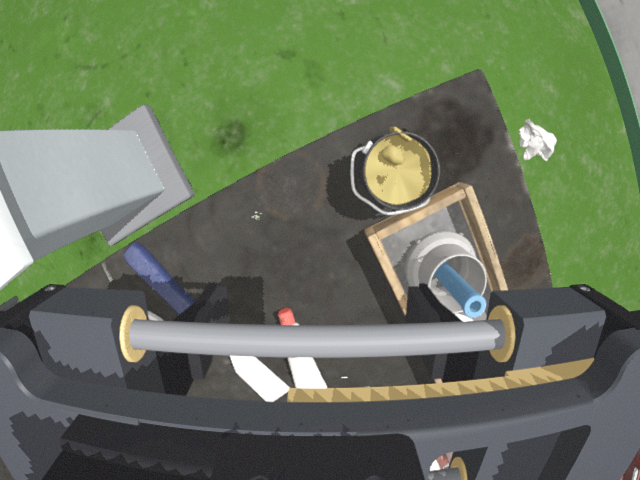

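The steel plate with its wooden grip is at scene (344,277) and top (326,226). The turquoise look-alike is at top (260,236), and the white ring and piston are at top (318,174) and (361,173). The angle plate is at top (464,226) and the red plunger at top (437,187) and scene (454,314). Next I'll check these in closer crops.

```bash
python3 - <<'E'
from h import *
crop('top0',290,190,370,250,'c1');crop('top0',400,165,520,275,'c2');crop('scene0',370,300,490,430,'c3');crop('scene0',300,245,390,305,'c4')
E
```

```text
c1 10.0
c2 5.454545454545454
c3 4.615384615384615
c4 8.88888888888889
```

View pics/c1.png

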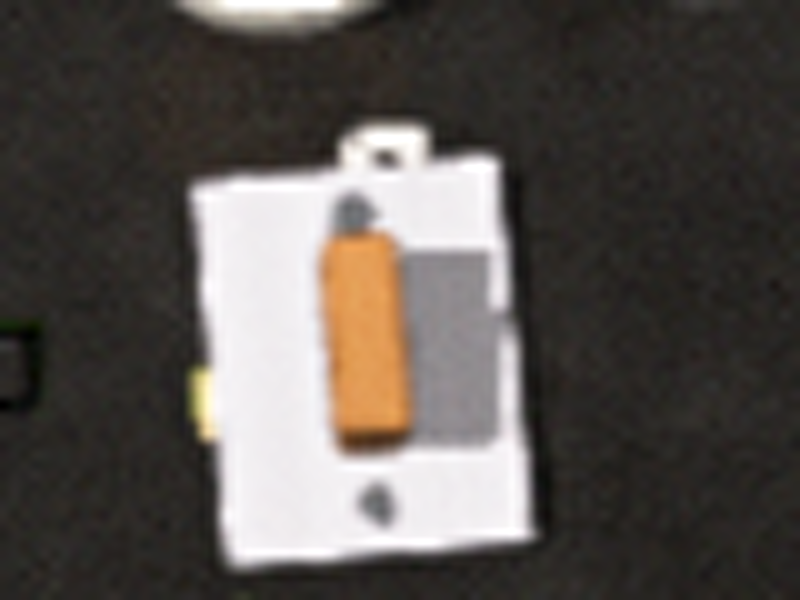

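View pics/c2.png

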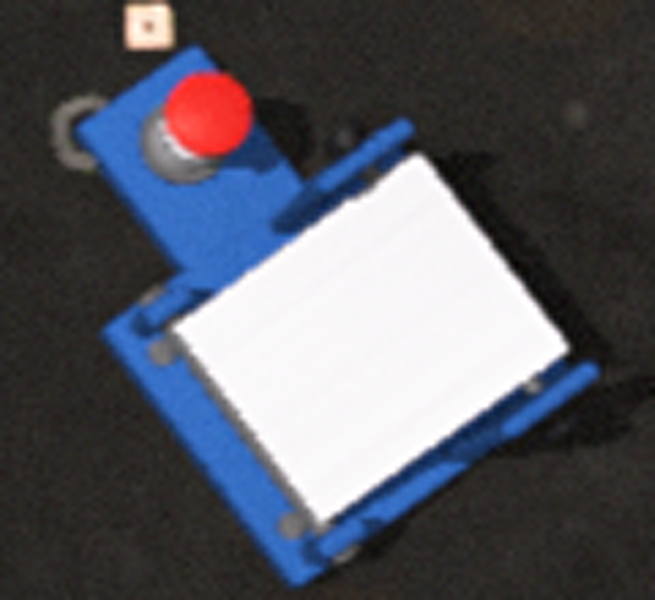

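View pics/c3.png

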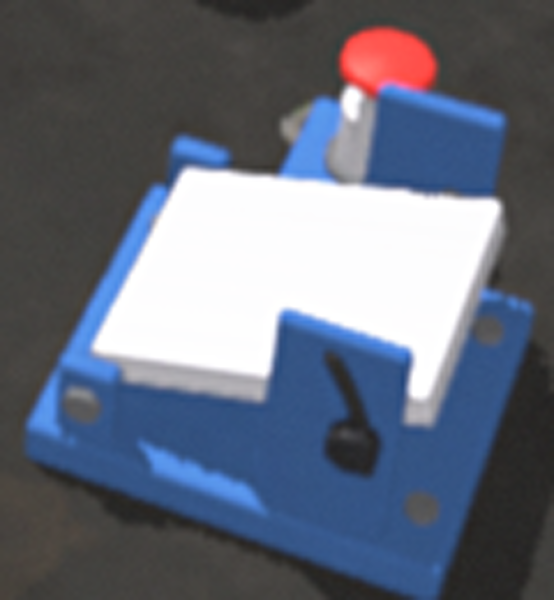

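View pics/c4.png

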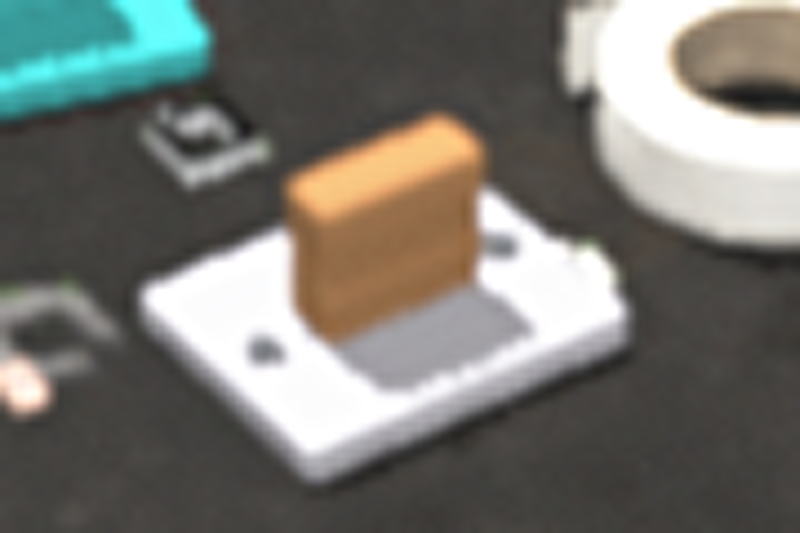

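```bash
python3 - <<'E'
from h import *
from scipy.optimize import least_squares
T=ld('top0');S=ld('scene0')
t=lambda x,y:np.array([400+x/5.4545,165+y/5.4545]); s=lambda x,y:np.array([370+x/4.6154,300+y/4.6154])
obs=[(T,t(172,330),(-60,50)),(T,t(320,525),(-60,-50)),(T,t(568,350),(60,-50)),(T,t(418,155),(60,50)),
(S,s(182,168),(-60,50)),(S,s(95,350),(-60,-50)),(S,s(500,203),(60,50))]
def face(p,x,y,z=0):
    bx,by,w,a=p; u=np.array([np.cos(w),np.sin(w),0]);v=np.array([-u[1],u[0],0]);k=np.array([0,0,1.])
    h=np.array([bx,by,0])-.055*u+.036*k; X=np.cos(a)*u+np.sin(a)*k; N=-np.sin(a)*u+np.cos(a)*k
    return h+X*(.06+x)+v*y+N*(.012+z)
def plung(p): return np.array([p[0]-.112*np.sin(p[2]),p[1]+.112*np.cos(p[2]),.077])
def f(p):
    e=[proj(c,face(p,x/1e3,y/1e3))-q for c,q,(x,y) in obs]
    e+=[proj(T,plung(p))-t(209,112),(proj(S,plung(p))-s(388,58))*.5]
    return np.concatenate(e)
p0=[.5,-.25,-.95,.25]
q=least_squares(f,p0,loss='soft_l1'); p=q.x
print('base',p,np.degrees(p[2:]));print(np.round(f(p).reshape(-1,2),2).tolist())
print('face',face(p,0,0),'plung',plung(p)); np.save('base.npy',p)
t=lambda x,y:np.array([290+x/10,190+y/10]); s=lambda x,y:np.array([300+x/8.889,245+y/8.889])
for a in [(190,183),(497,155),(535,540),(228,568)]: print('T',atz(T,*t(*a),.01)[:2])
for a in [(142,292),(318,460),(630,320)]: print('S',atz(S,*s(*a),.01)[:2])
for a in [(322,240),(395,234),(410,430),(338,437)]: print('grip T',atz(T,*t(*a),.05)[:2])
for a in [(287,187),(325,218),(485,155),(440,115)]: print('grip S',atz(S,*s(*a),.05)[:2])
E
```

```text
base [ 0.61213113 -0.35167174 -0.97092441  0.25701775] [-55.62987089  14.72603231]
[[0.56, -0.63], [0.45, -0.35], [0.29, -0.28], [-0.01, -0.85], [-0.37, 0.05], [-1.73, -0.09], [-0.52, 0.15], [0.41, -0.27], [-0.33, -0.43]]
face [ 0.61211915 -0.35165422  0.06285767] plung [ 0.70457682 -0.28844363  0.077     ]
T [6.71231148e-01 3.78582392e-04]
T [ 0.67644072 -0.07094682]
T [ 0.58619203 -0.07732799]
T [ 0.58109769 -0.00661903]
S [ 0.58384672 -0.00829354]
S [ 0.58818093 -0.08110319]
S [ 0.67605881 -0.07510041]
grip T [ 0.64984821 -0.02904018]
grip T [ 0.65089631 -0.04548405]
grip T [ 0.60626156 -0.04777834]
grip T [ 0.60499497 -0.03162597]
grip S [ 0.60700231 -0.0358753 ]
grip S [ 0.60850178 -0.05015582]
grip S [ 0.65214399 -0.0486809 ]
grip S [ 0.65143855 -0.0303871 ]
```

```bash
python3 - <<'E'
from h import *
from scipy.spatial.transform import Rotation as R
s=r.read_state();m=R.from_quat(s['eef_rot']).as_matrix();print(m.round(3),np.degrees(np.arctan2(m[1,1],m[0,1])))
E
```

```text
[[-0.     0.445  0.896]
 [-0.001  0.896 -0.445]
 [-1.    -0.001  0.   ]] 63.60097693889278
```

Emit:
drive_tool(moves="0 0 0.03 0 1; 0.0267 -0.053 0 0 1; 0.0267 -0.053 0 0 1; 0.0267 -0.053 0 0 1; 0.0267 -0.053 0 0 1; 0.0267 -0.053 0 0 1; 0.0267 -0.053 0 0 1; 0.0267 -0.053 0 0 1; 0.0267 -0.053 0 0 1; 0.0267 -0.053 0 0 1; 0.0267 -0.053 0 0 1; 0.0267 -0.053 0 0 1; 0.0267 -0.053 0 0 1; 0.0267 -0.053 0 0 1; 0.0267 -0.053 0 0 1; 0.0267 -0.053 0 0 1; 0.0267 -0.053 0 0 1; 0 0 -0.04 0 1; 0 0 -0.04 0 1; 0 0 0 0 1", newtons=20)

```text
time: 2.65
ee_pos: [0.7033, -0.2871, 0.1516]
eef_rot: [0.162, 0.691, -0.161, 0.686]
ft_force: [-0.9, 0.2, 0.2]
width: 0.0002
```

Emit:
drive_tool(moves="0.001 -0.001 -0.04 0 1; 0 0 -0.012 0 1; 0 0 0 0 1")

```text
time: 3.02
ee_pos: [0.7062, -0.2889, 0.1045]
eef_rot: [0.161, 0.688, -0.161, 0.688]
ft_force: [0.3, 0.1, 1.6]
width: 0.0005
```

```bash
python3 - <<'E'
from h import *
snap('scene','s1');snap('wrist','w1');crop('s1',380,230,520,350,'s1c');snap('top','t1');crop('t1',400,140,520,230,'t1c');print(r.read_state()['ee_pos'],r.read_state()['ft_force'])
E
```

```text
s1c 5.0
t1c 6.666666666666667
[ 0.70693773 -0.28949958  0.10589987] [-0.23700849  0.03539985  0.46517541]
```

View pics/s1c.png

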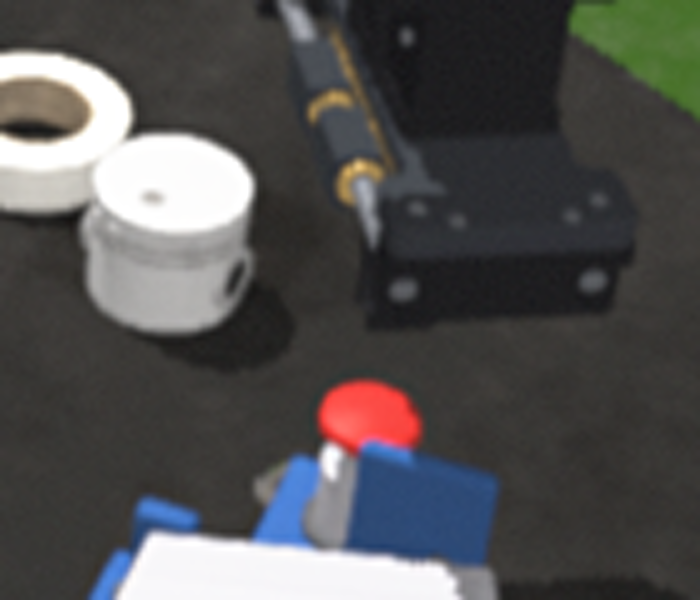

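View pics/w1.png

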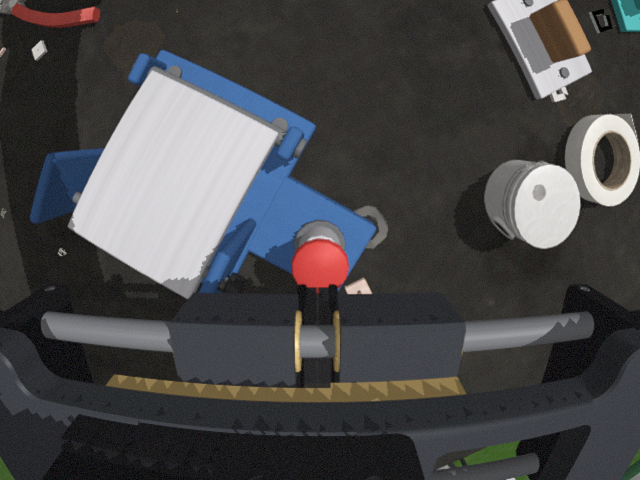

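```bash
python3 - <<'E'
from h import *
c=ld('s1');w=ld('w1');s=r.read_state()
for dz in(-.011,.008,.059,.1): print(dz,(proj(c,s['ee_pos']+[0,0,dz])-[380,230])*5)
def wray(u,v):
    x=u-w['cx'];y=v-w['cy'];q=np.hypot(x,y);th=q/w['fx'];E=w['extrinsics']
    return E[:3,3],E[:3,:3]@np.array([np.sin(th)*x/q,np.sin(th)*y/q,np.cos(th)])
for uv in[(320,264)]:
    o,d=wray(*uv);print(o+d*(.074-o[2])/d[2])
E
```

```text
-0.011 [380.33379181 369.35725914]
0.008 [386.94697783 327.54178303]
0.059 [405.42893125 210.6795506 ]
0.1 [421.11074009 111.52275978]
[ 0.70286514 -0.28451837  0.074     ]
```

View pics/t1c.png

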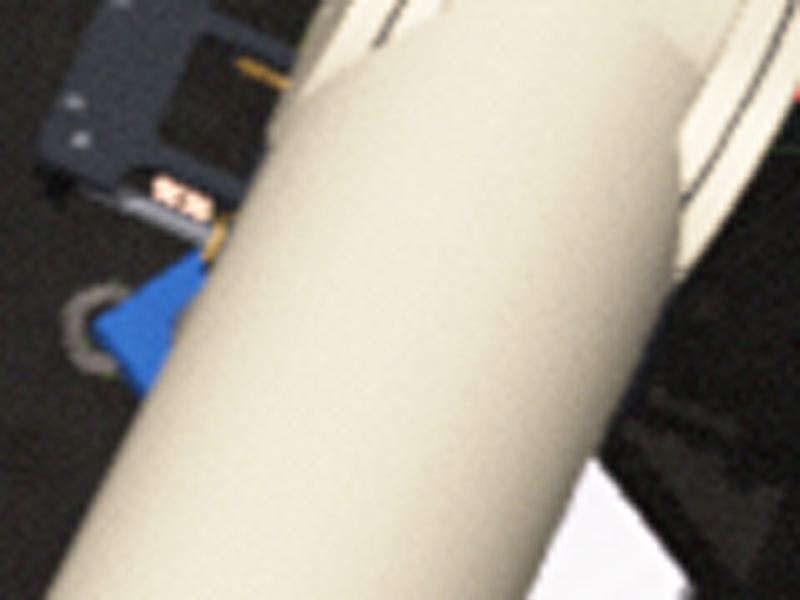

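View pics/s1.png

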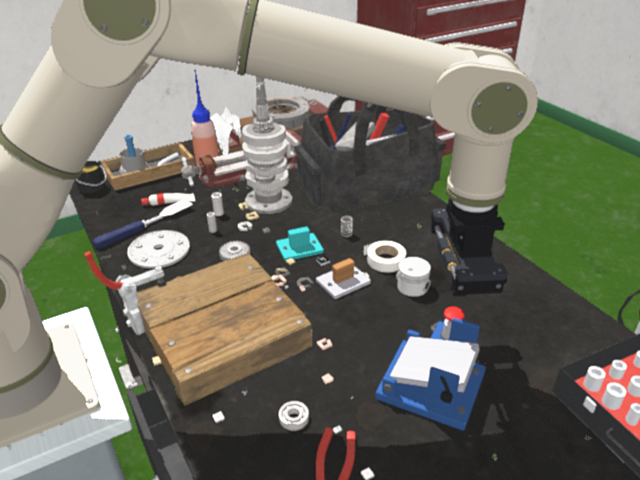

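```bash
python3 - <<'E'
from h import *
i=cv2.imread('pics/s1.png')[260:330,425:515]; i=(255*(i/255.)**.45).astype('uint8'); cv2.imwrite('pics/s1d.png',cv2.resize(i,None,fx=8,fy=8,interpolation=cv2.INTER_CUBIC))
E
```

```text
(no output)
```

View pics/s1d.png

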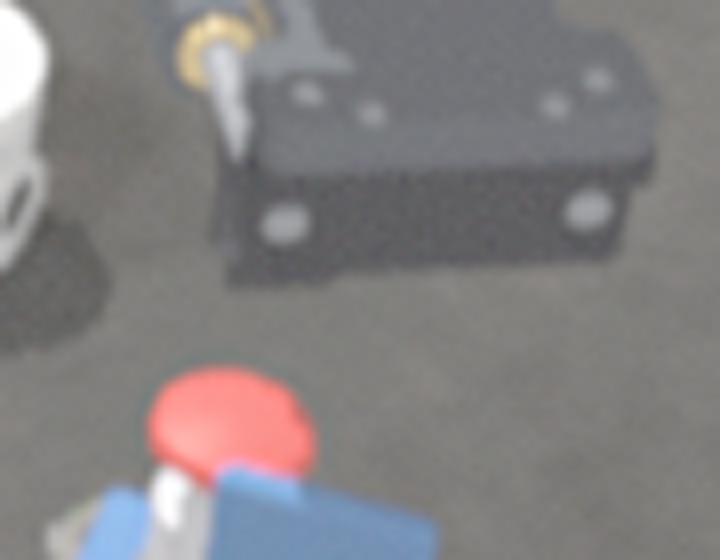

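```bash
python3 - <<'E'
from h import *
c=ld('s1');e=np.array([.70694,-.2895,.1059])
y=np.array([.445,.896,0]);z=np.array([.896,-.445,0])
for zz in(-.011,.008,.059):
  for a,b in ((-.095,-.0375),(-.095,.0375),(.095,-.0375),(.095,.0375),(-.015,-.01),(-.015,.01),(.015,-.01),(.015,.01)):
    print(zz,a,b,((proj(c,e+a*y+b*z+[0,0,zz])-[425,260])*8).round())
E
```

```text
-0.011 -0.095 -0.0375 [179. 671.]
-0.011 -0.095 0.0375 [548. 653.]
-0.011 0.095 -0.0375 [-10.  91.]
-0.011 0.095 0.0375 [308.  76.]
-0.011 -0.015 -0.01 [219. 399.]
-0.011 -0.015 0.01 [312. 395.]
-0.011 0.015 -0.01 [187. 308.]
-0.011 0.015 0.01 [277. 304.]
0.008 -0.095 -0.0375 [190. 603.]
0.008 -0.095 0.0375 [563. 584.]
0.008 0.095 -0.0375 [-3. 26.]
0.008 0.095 0.0375 [319.  11.]
0.008 -0.015 -0.01 [230. 332.]
0.008 -0.015 0.01 [323. 327.]
0.008 0.015 -0.01 [197. 242.]
0.008 0.015 0.01 [288. 237.]
0.059 -0.095 -0.0375 [220. 410.]
0.059 -0.095 0.0375 [605. 391.]
0.059 0.095 -0.0375 [  17. -155.]
0.059 0.095 0.0375 [ 348. -170.]
0.059 -0.015 -0.01 [259. 144.]
0.059 -0.015 0.01 [355. 140.]
0.059 0.015 -0.01 [224.  56.]
0.059 0.015 0.01 [318.  51.]
```

```bash
python3 - <<'E'
from h import *
w=ld('w1');c=ld('s1');E=w['extrinsics'];print(E.round(4))
e=np.array([.7065,-.2892,.1055]);print(r.read_state()['ee_pos'])
def wproj(p):
    q=E[:3,:3].T@(np.array(p)-E[:3,3]);th=np.arctan2(np.hypot(q[0],q[1]),q[2]);h=np.hypot(q[0],q[1]);return np.array([w['cx'],w['cy']])+w['fx']*th*q[:2]/h
for dz in(-.011,.008,.02,.04,.059,.1): print(dz,wproj(e+[0,0,dz]))
i=cv2.imread('pics/w1.png')[240:400,220:420]; i=(255*(i/255.)**.5).astype('uint8'); cv2.imwrite('pics/w1d.png',cv2.resize(i,None,fx=3.7,fy=3.7,interpolation=cv2.INTER_CUBIC))
E
```

```text
[[ 4.439e-01  8.618e-01  2.455e-01  6.391e-01]
 [ 8.961e-01 -4.270e-01 -1.214e-01 -2.550e-01]
 [ 2.000e-04  2.739e-01 -9.618e-01  2.852e-01]
 [ 0.000e+00  0.000e+00  0.000e+00  1.000e+00]]
[ 0.70693773 -0.28949958  0.10589987]
-0.011 [315.58152407 284.90484327]
0.008 [315.45232658 298.77775295]
0.02 [315.35824614 308.9487682 ]
0.04 [315.17459084 328.97607826]
0.059 [314.96084989 352.58261953]
0.1 [314.30974052 426.67081663]
```

View pics/w1d.png

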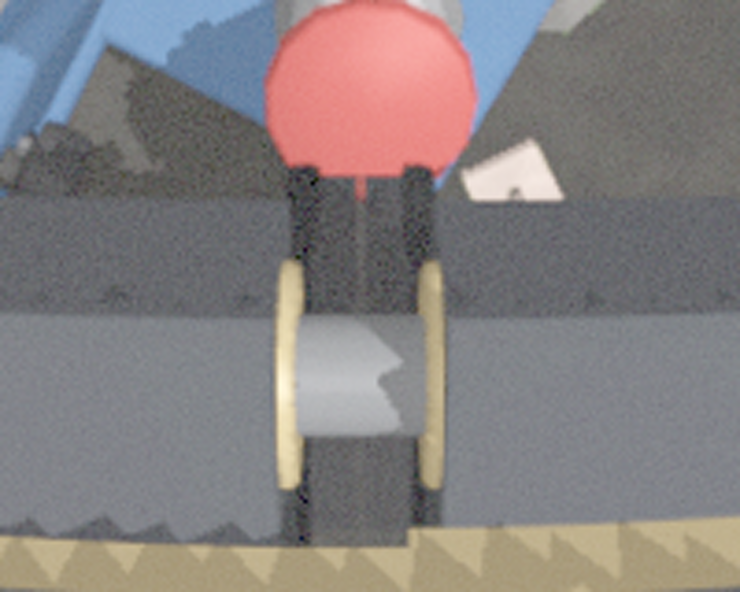

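```bash
python3 - <<'E'
from h import *
c=snap('scene','s2');print(r.read_state()['ee_pos'],r.read_state()['time'])
i=cv2.imread('pics/s2.png')[260:330,425:515]; i=(255*(i/255.)**.45).astype('uint8'); cv2.imwrite('pics/s2d.png',cv2.resize(i,None,fx=8,fy=8,interpolation=cv2.INTER_CUBIC))
E
```

```text
[ 0.70684543 -0.28949463  0.10566882] 3.225
```

View pics/s2d.png

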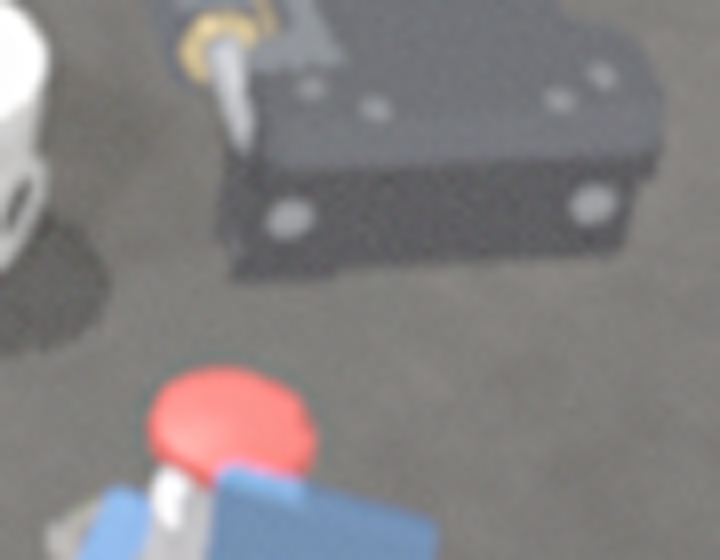

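```bash
python3 - <<'E'
from h import *
from scipy.optimize import least_squares
w=ld('w1');E=w['extrinsics'];p=np.load('base.npy')
def face(p,x,y,z=0):
    bx,by,w,a=p; u=np.array([np.cos(w),np.sin(w),0]);v=np.array([-u[1],u[0],0]);k=np.array([0,0,1.])
    h=np.array([bx,by,0])-.055*u+.036*k; X=np.cos(a)*u+np.sin(a)*k; N=-np.sin(a)*u+np.cos(a)*k
    return h+X*(.06+x)+v*y+N*(.012+z)
pl=np.array([p[0]-.112*np.sin(p[2]),p[1]+.112*np.cos(p[2]),.077])
def wproj(P,d):
    q=E[:3,:3].T@(np.array(P)-E[:3,3]-d);h=np.hypot(q[0],q[1]);th=np.arctan2(h,q[2]);return np.array([w['cx'],w['cy']])+w['fx']*th*q[:2]/h
pts=[(face(p,-.06,-.05),(155,68)),(face(p,-.06,.05),(280,128)),(face(p,.06,.05),(190,297)),(face(p,.06,-.05),(70,227)),(pl-[0,0,.003],(320,264)),([.5861,-.0785,.01],(490,5)),([.676,-.073,.01],(541,97)),([.6287,-.0386,.05],(565,22))]
for d in([0,0,0],[0,0,.033]): print(d,[ (wproj(a,np.array(d))-b).round(1).tolist() for a,b in pts])
f=lambda d:np.concatenate([wproj(a,d)-b for a,b in pts])
q=least_squares(f,[0,0,0],loss='soft_l1');print(q.x,q.fun.reshape(-1,2).round(1).tolist())
E
```

```text
[0, 0, 0] [[-7.0, 2.8], [-5.2, 5.5], [-4.1, 3.4], [-5.1, 0.8], [-4.6, 5.2], [-4.5, -3.2], [-5.2, 2.9], [5.1, 4.0]]
[0, 0, 0.033] [[11.2, 9.9], [-0.1, 6.8], [10.5, -15.1], [20.1, -9.2], [-4.4, -10.7], [-19.7, 8.6], [-24.4, 5.7], [-17.7, 13.0]]
[ 0.00064258 -0.00395602  0.00169001] [[-1.7, -0.7], [0.2, 1.9], [1.0, -0.8], [-0.7, -3.3], [0.8, 0.6], [-2.0, -4.3], [-3.2, 0.9], [6.8, 2.7]]
```

```bash
python3 - <<'E'
from h import *
a=cv2.GaussianBlur(cv2.imread('pics/scene0.png'),(3,3),0);b=cv2.GaussianBlur(cv2.imread('pics/s2.png'),(3,3),0)
d=cv2.absdiff(a,b).max(2)[180:330,420:540];d=np.clip(d.astype(int)*6,0,255).astype('uint8');cv2.imwrite('pics/d.png',cv2.resize(d,None,fx=4,fy=4))
e=np.array([.70694,-.2895,.1059]);c=ld('s2');print((proj(c,e)-[420,180])*4)
E
```

```text
[147.32081866 476.20528557]
```

View pics/d.png

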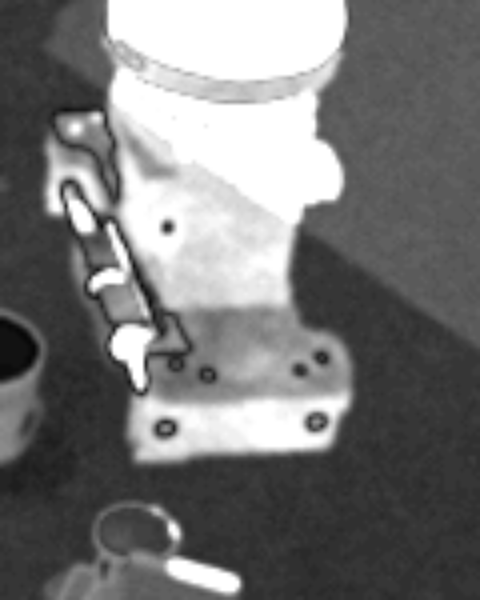

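```bash
python3 - <<'E'
from h import *
T=ld('top0');S=ld('scene0')
for a,b in [((361,169),(413,269)),((327,225),(343,267)),((437,186),(454,313)),((130,203),(262,70)),((243,35),(385,118))]: print(tri(T,a,S,b))
E
```

```text
(array([ 0.75141792, -0.11879554,  0.0413892 ]), np.float64(0.006059671736394335))
(array([ 0.62764107, -0.04026358,  0.04190005]), np.float64(0.0037267317574083848))
(array([ 0.70586255, -0.28672077,  0.071488  ]), np.float64(0.003666147914947021))
(array([0.62873614, 0.3124763 , 0.3454055 ]), np.float64(0.014859830535491603))
(array([0.916536  , 0.14607565, 0.25592656]), np.float64(0.11660430674380157))
```

Emit:
drive_tool(moves="-0.002 0.003 -0.008 0 1; 0 0 -0.005 0 1; 0 0 0 0 1; 0 0 0 0 1")

```text
time: 3.72
ee_pos: [0.7041, -0.2862, 0.0907]
eef_rot: [0.161, 0.688, -0.161, 0.688]
ft_force: [0.3, 0.7, 0.4]
width: 0.0003
```

Emit:
drive_tool(moves="0 0 -0.003 0 1; 0 0 0 0 1; 0 0 -0.003 0 1; 0 0 0 0 1")

```text
time: 4.22
ee_pos: [0.704, -0.286, 0.0843]
eef_rot: [0.162, 0.689, -0.161, 0.688]
ft_force: [0.1, 0.7, 0.7]
width: 0.0003
```

```bash
python3 - <<'E'
from h import *
snap('scene','s3');snap('wrist','w3');print(r.read_state()['ee_pos'])
a=cv2.imread('pics/s3.png')[250:340,410:530];b=cv2.imread('pics/w3.png')[240:330,260:380]
i=np.hstack([cv2.resize(x,None,fx=3.3,fy=3.3,interpolation=cv2.INTER_CUBIC) for x in(a,b)]);i=(255*(i/255.)**.5).astype('uint8');cv2.imwrite('pics/m3.png',i)
E
```

```text
[ 0.70408848 -0.28620295  0.08463587]
```

View pics/m3.png

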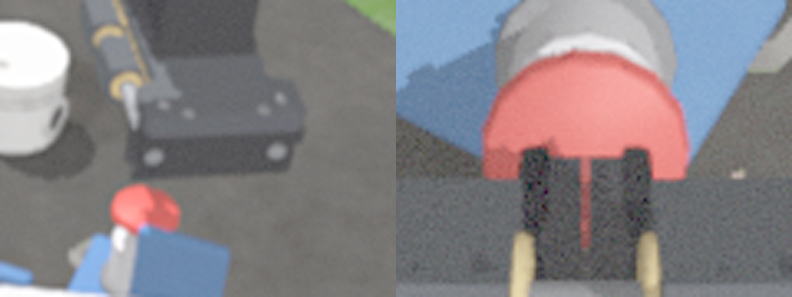

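Emit:
drive_tool(moves="0 0 -0.003 0 1; 0 0 0 0 1; 0 0 -0.003 0 1; 0 0 0 0 1")

```text
time: 4.82
ee_pos: [0.7039, -0.2861, 0.0783]
eef_rot: [0.162, 0.689, -0.161, 0.688]
ft_force: [-0.4, 0.5, -0.2]
width: 0.0003
```

Emit:
drive_tool(moves="0 0 -0.004 0 1; 0 0 0 0 1; 0 0 -0.004 0 1; 0 0 0 0 1")

```text
time: 5.32
ee_pos: [0.7039, -0.286, 0.0702]
eef_rot: [0.162, 0.689, -0.161, 0.688]
ft_force: [-0.2, 0.4, -0.7]
width: 0.0004
```

```bash
python3 - <<'E'
from h import *
snap('scene','s4');snap('wrist','w4');print(r.read_state()['ee_pos'])
a=cv2.imread('pics/s4.png')[250:340,410:530];b=cv2.imread('pics/w4.png')[240:330,260:380]
i=np.hstack([cv2.resize(x,None,fx=3.3,fy=3.3,interpolation=cv2.INTER_CUBIC) for x in(a,b)]);i=(255*(i/255.)**.5).astype('uint8');cv2.imwrite('pics/m4.png',i)
E
```

```text
[ 0.70408925 -0.28613731  0.07063013]
```

View pics/m4.png

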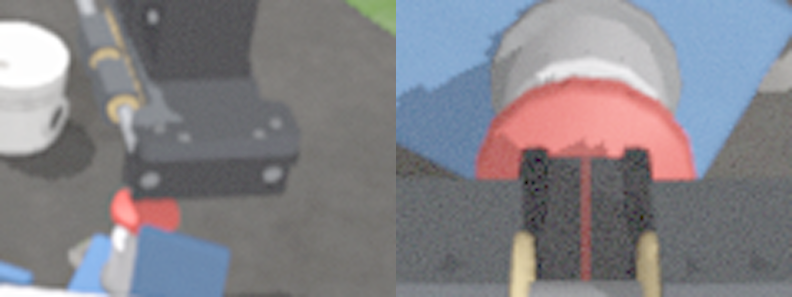

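View pics/w4.png

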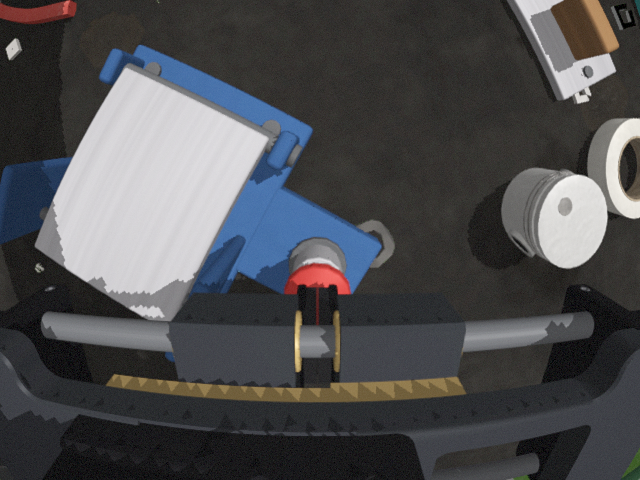

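Emit:
drive_tool(moves="0 0 -0.004 0 1; 0 0 0 0 1; 0 0 -0.004 0 1; 0 0 0 0 1")

```text
time: 5.92
ee_pos: [0.7039, -0.286, 0.0621]
eef_rot: [0.162, 0.689, -0.161, 0.688]
ft_force: [-0.3, 0.1, -0.4]
width: 0.0005
```

Emit:
drive_tool(moves="0 0 -0.004 0 1; 0 0 0 0 1; 0 0 -0.003 0 1; 0 0 0 0 1")

```text
time: 6.42
ee_pos: [0.7043, -0.2863, 0.0558]
eef_rot: [0.161, 0.688, -0.161, 0.689]
ft_force: [-0.1, -0.1, 4.4]
width: 0.0005
```

```bash
python3 - <<'E'
from h import *
snap('scene','s5');snap('wrist','w5');print(r.read_state()['ee_pos'],r.read_state()['ft_force'])
a=cv2.imread('pics/s5.png')[250:340,410:530];b=cv2.imread('pics/w5.png')[240:330,260:380]
i=np.hstack([cv2.resize(x,None,fx=3.3,fy=3.3,interpolation=cv2.INTER_CUBIC) for x in(a,b)]);i=(255*(i/255.)**.5).astype('uint8');cv2.imwrite('pics/m5.png',i)
E
```

```text
[ 0.70427822 -0.28625694  0.05595479] [0.09814961 0.81174698 3.61223841]
```

View pics/m5.png

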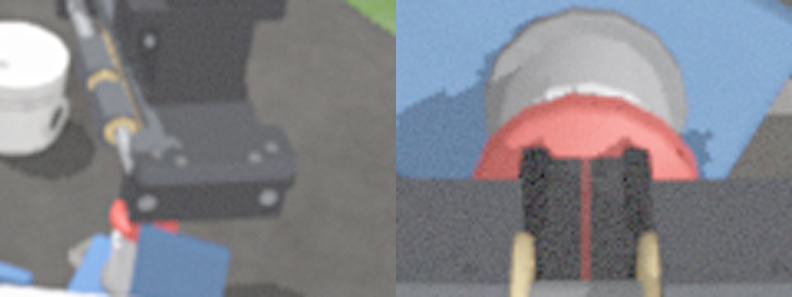

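Emit:
drive_tool(moves="0 0 -0.003 0 1; 0 0 0 0 1; 0 0 -0.002 0 1; 0 0 0 0 1")

```text
time: 7.02
ee_pos: [0.7043, -0.2863, 0.0511]
eef_rot: [0.161, 0.688, -0.161, 0.689]
ft_force: [-0.2, -0.7, 5.6]
width: 0.0003
```

Emit:
drive_tool(moves="0 0 -0.002 0 1; 0 0 -0.002 0 1; 0 0 0 0 1; 0 0 0 0 1")

```text
time: 7.52
ee_pos: [0.7046, -0.2864, 0.0506]
eef_rot: [0.162, 0.688, -0.161, 0.689]
ft_force: [-10.2, 4.3, 26.6]
width: 0.0004
```

```bash
python3 - <<'E'
from h import *
snap('scene','s6');print(r.read_state()['ee_pos'],r.read_state()['ft_force'])
crop('s6',380,270,520,390,'s6c')
E
```

```text
[ 0.70457787 -0.28642361  0.05055893] [-10.61484053   4.46825525  26.41328592]
s6c 5.0
```

View pics/s6c.png

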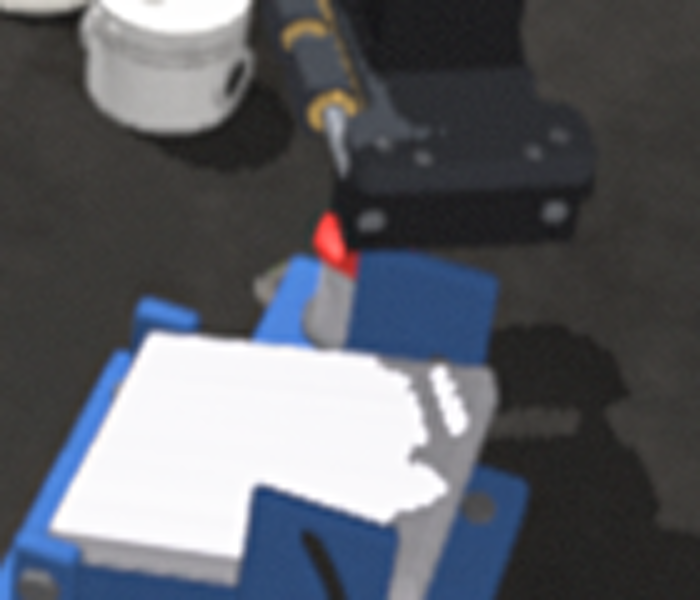

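```bash
python3 - <<'E'
from h import *
c=ld('s6');e=np.array([.7046,-.2864,0])
y=np.array([.445,.896,0]);z=np.array([.896,-.445,0])
for a in(-.095,-.0586,-.01):
 for zz in(.05,.067,.08,.11,.14):
  print(a,zz,[(proj(c,e+a*y+b*z+[0,0,zz])-[380,270]).round()*5 for b in(-.0375,-.01,.01,.0375)])
p=np.load('base.npy');u=np.array([np.cos(p[2]),np.sin(p[2]),0]);v=np.array([-u[1],u[0],0]);B=np.array([p[0],p[1],0])
for x in(.007,.053):
  for yy in(.056,.064): 
    P=B+x*u+yy*v+[0,0,.108]; print(P,'tool',(P-e)@y,(P-e)@z,(proj(c,P)-[380,270])*5)
E
```

```text
-0.095 0.05 [array([310., 465.]), array([395., 460.]), array([450., 455.]), array([535., 450.])]
-0.095 0.067 [array([315., 430.]), array([400., 425.]), array([460., 420.]), array([540., 415.])]
-0.095 0.08 [array([320., 400.]), array([405., 395.]), array([465., 390.]), array([550., 390.])]
-0.095 0.11 [array([330., 330.]), array([415., 330.]), array([480., 325.]), array([565., 320.])]
-0.095 0.14 [array([340., 265.]), array([430., 260.]), array([490., 255.]), array([580., 250.])]
-0.0586 0.05 [array([285., 385.]), array([365., 380.]), array([425., 380.]), array([505., 375.])]
-0.0586 0.067 [array([290., 350.]), array([370., 345.]), array([430., 340.]), array([510., 340.])]
-0.0586 0.08 [array([295., 320.]), array([375., 315.]), array([435., 315.]), array([515., 310.])]
-0.0586 0.11 [array([305., 255.]), array([385., 250.]), array([450., 245.]), array([530., 245.])]
-0.0586 0.14 [array([315., 185.]), array([400., 180.]), array([460., 180.]), array([545., 175.])]
-0.01 0.05 [array([255., 285.]), array([335., 285.]), array([390., 280.]), array([465., 275.])]
-0.01 0.067 [array([260., 250.]), array([340., 245.]), array([395., 245.]), array([470., 240.])]
-0.01 0.08 [array([265., 225.]), array([345., 220.]), array([400., 215.]), array([480., 215.])]
-0.01 0.11 [array([275., 160.]), array([355., 155.]), array([410., 150.]), array([490., 145.])]
-0.01 0.14 [array([280.,  90.]), array([365.,  85.]), array([420.,  85.]), array([500.,  80.])]
[ 0.66230573 -0.32583554  0.108     ] tool -0.0541551923072675 -0.020346846975411496 [352.45448273 247.09654776]
[ 0.668909   -0.32131925  0.108     ] tool -0.047170140601551065 -0.01644007379688313 [359.12071912 232.25900923]
[ 0.68827442 -0.3638043   0.108     ] tool -0.07661913808380562 0.019817200332457666 [491.17837488 288.00172789]
[ 0.69487769 -0.35928801  0.108     ] tool -0.06963408637808917 0.02372397351098604 [497.1281957  272.66035151]
```

Emit:
drive_tool(moves="0 0 0.02 0 1; 0 0 0.04 0 1; 0 0 0.06 0 0.35; 0 0 0.03 0 0.35; -0.0152 0.05 0 6 0.35; -0.0152 0.05 0 6 0.35; -0.0152 0.05 0 6 0.35; -0.0152 0.05 0 6 0.35; -0.0152 0.05 0 6.4 0.35; 0 0 0 0 0.35; 0 0 0 0 0.35", newtons=20)

```text
time: 8.95
ee_pos: [0.6279, -0.0366, 0.1965]
eef_rot: [-0.025, 0.707, 0.024, 0.706]
ft_force: [0.0, -0.8, -0.0]
width: 0.0565
```

```bash
python3 - <<'E'
from h import *
snap('wrist','w7');snap('scene','s7');print(r.read_state())
E
```

```text
{'time': 9.05, 'joint_positions': array([-0.31990513,  0.3565737 ,  0.39868828,  1.48248867, -0.13918   ,
        1.33107473,  1.72729208]), 'joint_vel': array([ 0.00459055,  0.00287638,  0.00169805, -0.00291084, -0.000358  ,
        0.00066508, -0.00048714]), 'joint_torque': array([-9.97478999e-01, -5.95894718e+01,  5.68348378e+00, -3.83962011e+01,
        6.65494255e-03,  8.73929565e-02, -1.10857709e-03]), 'ee_pos': array([ 0.62805121, -0.03788679,  0.19646654]), 'eef_rot': array([-0.02398098,  0.70687089,  0.02347514,  0.70654609]), 'ft_force': array([-0.25931346, -0.84317802, -0.23297392]), 'torque': array([ 0.01456364, -0.02000028, -0.04524022]), 'width': 0.05664476251922747}
```

View pics/w7.png

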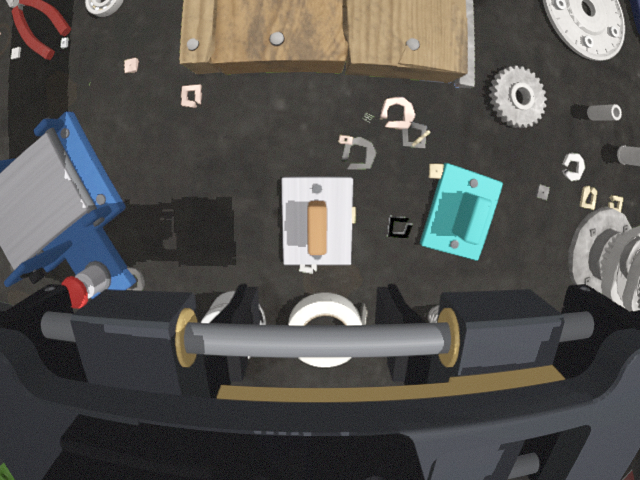

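View pics/s7.png

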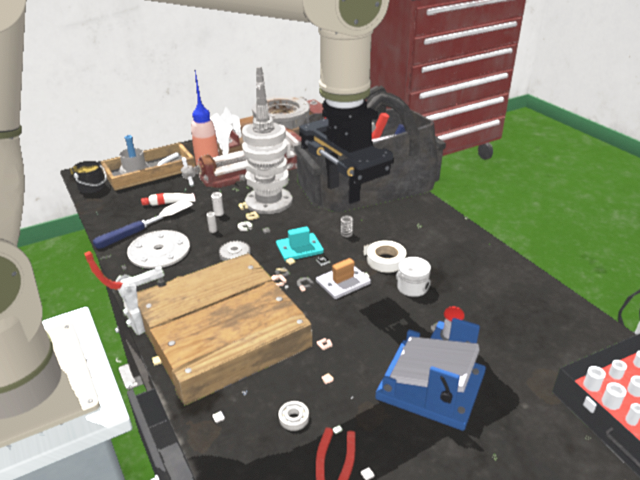

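```bash
cat >> h.py <<'E'
def wat(w,u,v,z):
    x=u-w['cx'];y=v-w['cy'];q=np.hypot(x,y);th=q/w['fx'];E=w['extrinsics'];o=E[:3,3]
    d=E[:3,:3]@np.array([np.sin(th)*x/q,np.sin(th)*y/q,np.cos(th)]);return o+d*(z-o[2])/d[2]
def wproj(w,P):
    E=w['extrinsics'];q=E[:3,:3].T@(np.array(P)-E[:3,3]);h=np.hypot(q[0],q[1]);th=np.arctan2(h,q[2]);return np.array([w['cx'],w['cy']])+w['fx']*th*q[:2]/h
E
python3 - <<'E'
from h import *
w=ld('w7')
crop('w7',260,160,380,280,'w7c'); crop('s7',290,110,410,300,'s7c')
print([wat(w,*p,.01)[:2].round(4) for p in[(282,178),(353,178),(352,264),(284,265)]])
c=ld('s7');e=np.array([.628,-.0375,.1965])
for zz in (-.011,.0165):
  for a in(-.04,-.028,.028,.04): print(zz,a,((proj(c,e+[0,a,zz])-[290,110])*600/190).round(),wproj(w,e+[0,a,zz]).round(),wproj(w,e+[-.0095,a,zz]).round())
E
```

```text
w7c 5.0
s7c 3.1578947368421053
[array([ 0.5874, -0.073 ]), array([ 0.5825, -0.0031]), array([0.6713, 0.004 ]), array([ 0.6774, -0.0666])]
-0.011 -0.04 [200. 335.] [242. 279.] [242. 263.]
-0.011 -0.028 [189. 326.] [263. 281.] [263. 265.]
-0.011 0.028 [141. 284.] [364. 288.] [366. 272.]
-0.011 0.04 [131. 275.] [385. 289.] [387. 273.]
0.0165 -0.04 [201. 295.] [231. 299.] [231. 281.]
0.0165 -0.028 [190. 286.] [255. 301.] [255. 283.]
0.0165 0.028 [141. 245.] [370. 309.] [373. 291.]
0.0165 0.04 [131. 236.] [394. 310.] [397. 292.]
```

View pics/w7c.png

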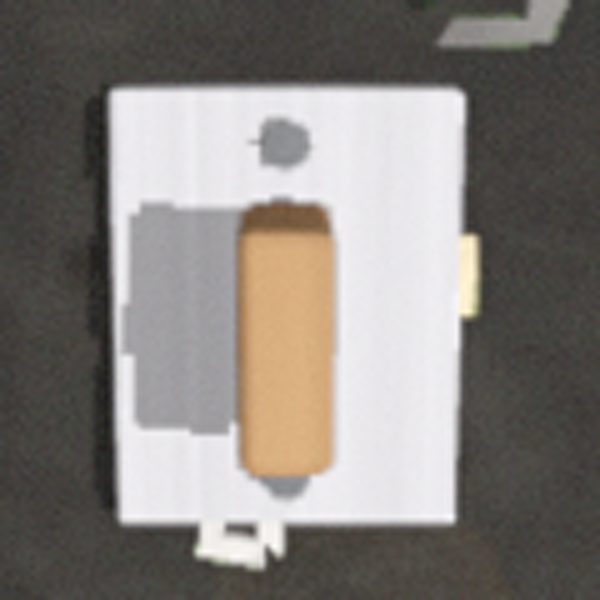

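View pics/s7c.png

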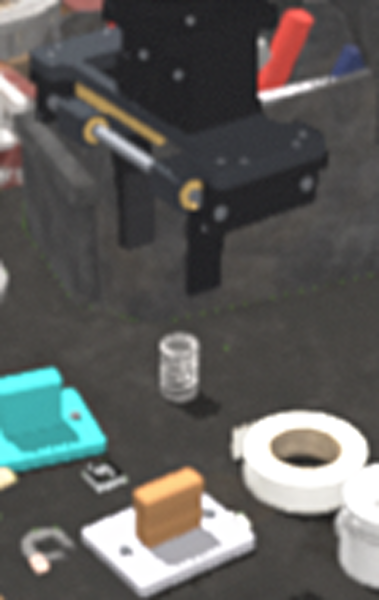

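Emit:
drive_tool(moves="0.0015 0.0005 -0.06 0 0.35; 0 0 -0.06 0 0.35; 0 0 -0.036 0 0.35; 0 0 0 0 0.35; 0 0 0 0 0.35")

```text
time: 9.68
ee_pos: [0.6308, -0.0366, 0.0424]
eef_rot: [-0.024, 0.706, 0.024, 0.707]
ft_force: [-0.2, -0.0, 0.5]
width: 0.0564
```

```bash
python3 - <<'E'
from h import *
snap('wrist','w8');snap('scene','s8');s=r.read_state();print(s['ee_pos'],s['ft_force'])
a=cv2.imread('pics/s8.png')[180:310,290:410];b=cv2.imread('pics/w8.png')[200:420,190:450]
i=np.hstack([cv2.resize(a,(415,450)),cv2.resize(b,(385,450))]);i=(255*(i/255.)**.6).astype('uint8');cv2.imwrite('pics/m8.png',i)
E
```

```text
[ 0.63113417 -0.03618033  0.04296696] [ 0.40288578 -0.45499297 -0.47832195]
```

View pics/m8.png

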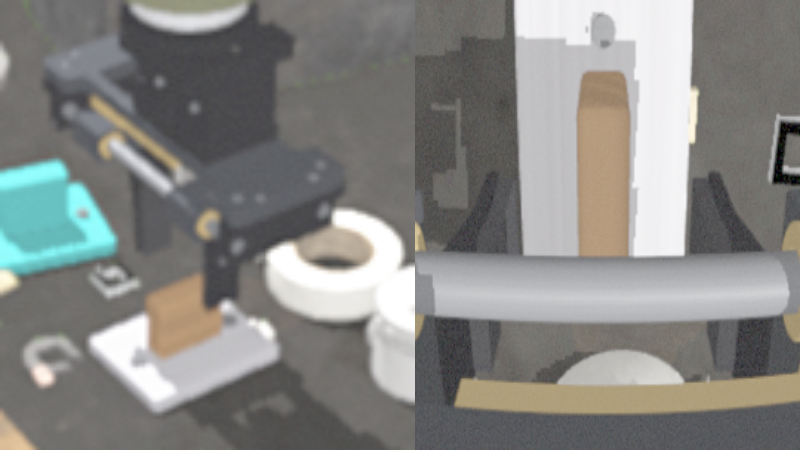

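Emit:
drive_tool(moves="-0.0015 -0.0005 -0.02 0 0.35; 0 0 -0.012 0 0.35; 0 0 -0.008 0 0.35; 0 0 0 0 0.35; 0 0 0 0 0.35")

```text
time: 10.4
ee_pos: [0.6284, -0.0362, 0.001]
eef_rot: [-0.025, 0.707, 0.025, 0.707]
ft_force: [0.3, -0.2, -0.3]
width: 0.0566
```

```bash
python3 - <<'E'
from h import *
snap('wrist','w9');snap('scene','s9');s=r.read_state();print(s['ee_pos'],s['ft_force'])
a=cv2.imread('pics/s9.png')[210:310,290:400];b=cv2.imread('pics/w9.png')[200:420,190:450]
i=np.hstack([cv2.resize(a,(495,450),interpolation=cv2.INTER_CUBIC),cv2.resize(b,(305,450))]);i=(255*(i/255.)**.6).astype('uint8');cv2.imwrite('pics/m9.png',i)
E
```

```text
[ 0.62848983 -0.0361908   0.0011783 ] [-0.42872817 -0.05401466 -0.39700349]
```

View pics/m9.png

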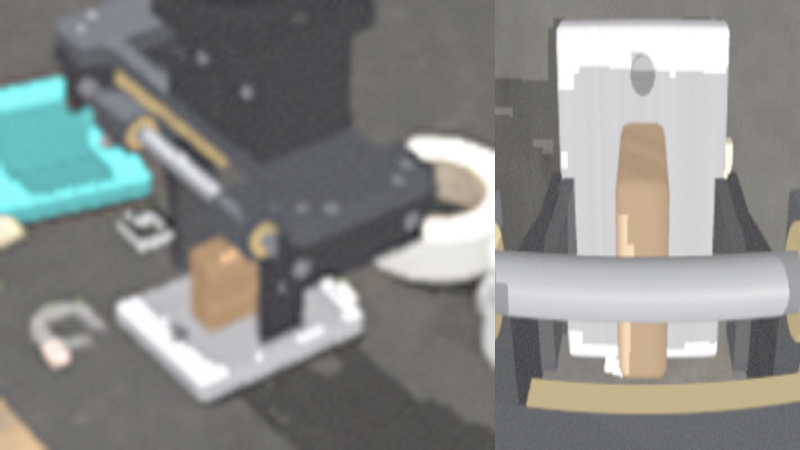

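```bash
python3 - <<'E'
from h import *
c=ld('s9')
for z in(.0075,.0175,.0275):
  print(z,[((proj(c,[.6285+b,-.0362-.0283,z])-[290,210])*4.5).round() for b in(-.0095,.0095)])
E
```

```text
0.0075 [array([246., 352.]), array([281., 338.])]
0.0175 [array([246., 334.]), array([281., 321.])]
0.0275 [array([246., 317.]), array([282., 304.])]
```

Emit:
drive_tool(moves="0 0 0 0 0.9; 0 0 0 0 0.9; 0 0 0 0 0.9; 0 0 0 0 0.9; 0 0 0 0 0.9; 0 0 0 0 0.9; 0 0 0.02 0 0.9; 0 0 0.04 0 0.9; 0 0 0.06 0 0.9; 0 0 0.03 0 0.9; 0 0 0 0 0.9; 0 0 0 0 0.9", newtons=25)

```text
time: 12.0
ee_pos: [0.627, -0.0359, 0.1491]
eef_rot: [-0.025, 0.708, 0.025, 0.706]
ft_force: [-0.0, 0.4, -6.3]
width: 0.018
```

```bash
python3 - <<'E'
from h import *
snap('wrist','w10');snap('scene','s10');s=r.read_state();print(s['ee_pos'],s['ft_force'],s['width'])
a=cv2.imread('pics/s10.png')[110:290,290:440];b=cv2.imread('pics/w10.png')[160:420,190:450]
i=np.hstack([cv2.resize(a,(417,500),interpolation=cv2.INTER_CUBIC),cv2.resize(b,(383,383+117))]);i=(255*(i/255.)**.6).astype('uint8');cv2.imwrite('pics/m10.png',i)
E
```

```text
[ 0.62685235 -0.03602014  0.1485535 ] [ 0.07647279  0.43487478 -4.88192123] 0.017827589713899163
```

View pics/m10.png

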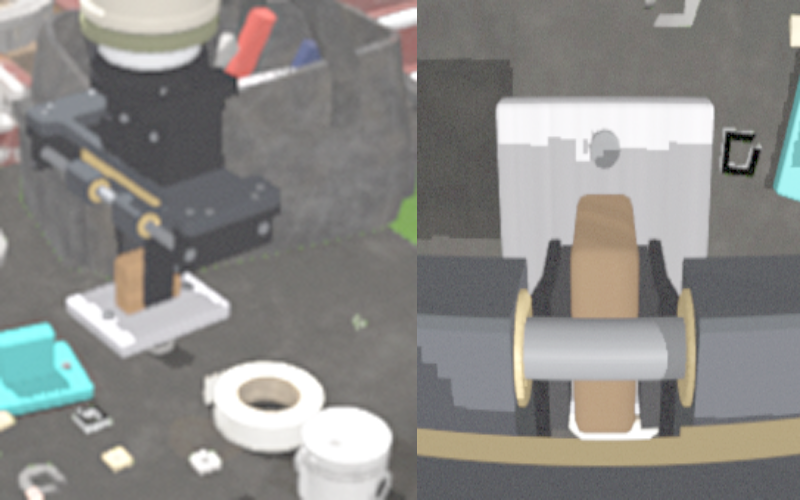

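```bash
python3 - <<'E'
from h import *
w=ld('w10');s=r.read_state();crop('w10',230,190,410,320,'w10c')
for z in(.153,.158,.163): print(z,[wat(w,*p,z).round(4) for p in[(245,213.6),(390.3,213.6)]])
E
```

```text
w10c 4.444444444444445
0.153 [array([ 0.587 , -0.0728,  0.153 ]), array([ 0.5821, -0.0022,  0.153 ])]
0.158 [array([ 0.5861, -0.0719,  0.158 ]), array([ 0.5812, -0.0032,  0.158 ])]
0.163 [array([ 0.5851, -0.0709,  0.163 ]), array([ 0.5804, -0.0043,  0.163 ])]
```

View pics/w10c.png

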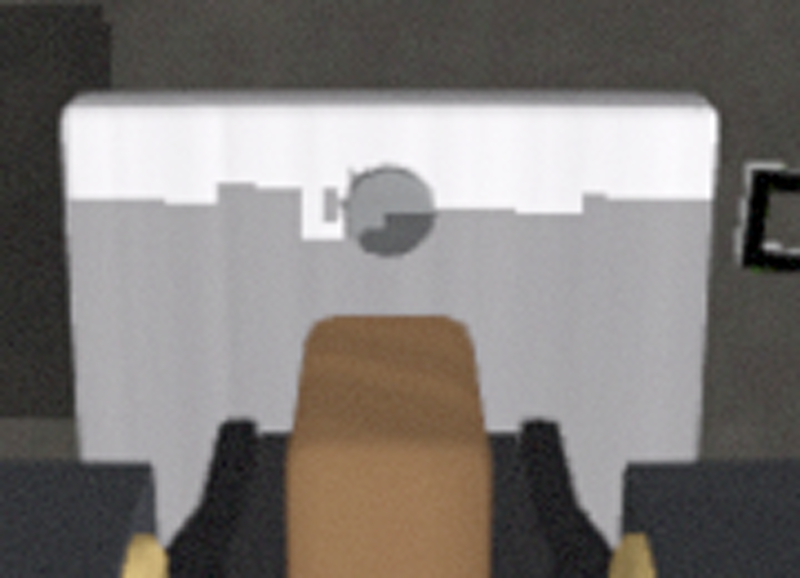

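Emit:
drive_tool(moves="0 0 0.03 0 0.9; -0.0026 -0.038 0.003 -7.45 0.9; -0.0026 -0.038 0.003 -7.45 0.9; -0.0026 -0.038 0.003 -7.45 0.9; -0.0026 -0.038 0 -7.45 0.9; -0.0026 -0.038 0 -7.45 0.9; -0.0026 -0.038 0 -7.45 0.9; -0.0026 -0.038 0 -7.45 0.9; -0.0026 -0.038 0 -7.45 0.9; 0 0 0 0 0.9; 0 0 0 0 0.9")

```text
time: 13.48
ee_pos: [0.6071, -0.3394, 0.1881]
eef_rot: [0.33, 0.626, -0.329, 0.625]
ft_force: [1.0, 0.6, -5.0]
width: 0.0179
```

```bash
python3 - <<'E'
from h import *
from scipy.spatial.transform import Rotation as R
snap('wrist','w11');s=r.read_state();print(s['ee_pos'],s['ft_force'],s['width'],s['joint_positions'])
m=R.from_quat(s['eef_rot']).as_matrix();print(np.degrees(np.arctan2(m[1,1],m[0,1])))
E
```

```text
[ 0.60750891 -0.33877613  0.18849337] [ 0.62321482  1.17610256 -5.23504877] 0.017750530559989056 [ 0.01513833  0.56420516  0.66033735  1.29794529 -0.34035041  1.39271083
  1.26149675]
34.508696596871914
```

View pics/w11.png

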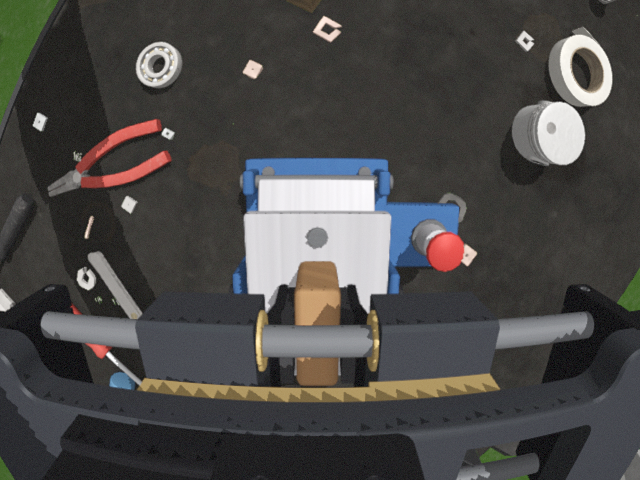

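```bash
python3 - <<'E'
from h import *
crop('w11',235,150,405,270,'w11c')
w=ld('w11');p=np.load('base.npy');a=p[3];u=np.array([np.cos(p[2]),np.sin(p[2]),0]);v=np.array([-u[1],u[0],0])
F=np.array([.61212,-.35165,.06286]);G=np.array([.6075,-.3388,.2])
z=.0629-.06*np.sin(a)
for q,zz in[((259,178),z),((374.5,178),z),((245,212),.195),((390.5,212),.195)]:
    P=wat(w,*q,zz);print(P.round(4),'rel F along u,v',((P-F)@u).round(4),((P-F)@v).round(4),'rel G',((P-G)@u).round(4),((P-G)@v).round(4))
print('expected low edge u', -.06*np.cos(a))
E
```

```text
w11c 4.705882352941177
[ 0.5384 -0.3281  0.0476] rel F along u,v -0.061 -0.0476 rel G -0.0478 -0.051
[ 0.621  -0.2714  0.0476] rel F along u,v -0.0612 0.0526 rel G -0.048 0.0492
[ 0.5537 -0.3221  0.195 ] rel F along u,v -0.0574 -0.0316 rel G -0.0442 -0.035
[ 0.6111 -0.2826  0.195 ] rel F along u,v -0.0576 0.0381 rel G -0.0443 0.0346
expected low edge u -0.05802914148891871
```

View pics/w11c.png

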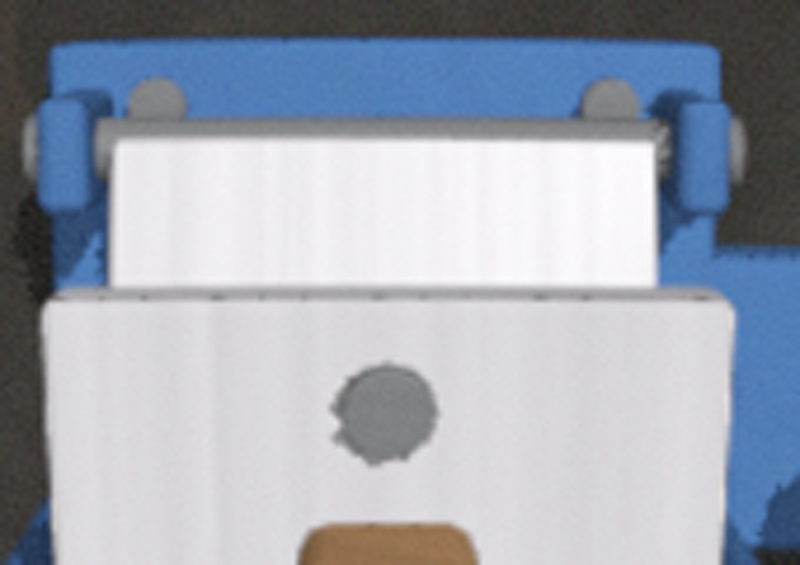

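Emit:
drive_tool(moves="0 0 -0.05 0 0.9; 0 0 -0.04 0 0.9; 0 0 -0.013 0 0.9; 0 0 0 0 0.9; 0 0 0 0 0.9", newtons=15)

```text
time: 14.15
ee_pos: [0.6084, -0.3407, 0.0888]
eef_rot: [0.33, 0.625, -0.33, 0.627]
ft_force: [0.8, 0.1, -4.6]
width: 0.0178
```

Emit:
drive_tool(moves="0 0 -0.004 0 0.9; 0 0 0 0 0.9; 0 0 -0.003 0 0.9; 0 0 0 0 0.9")

```text
time: 14.65
ee_pos: [0.6071, -0.34, 0.0794]
eef_rot: [0.33, 0.626, -0.33, 0.625]
ft_force: [-0.3, 0.0, -4.8]
width: 0.0178
```

Emit:
drive_tool(moves="0 0 -0.003 0 0.9; 0 0 0 0 0.9; 0 0 -0.002 0 0.9; 0 0 0 0 0.9")

```text
time: 15.15
ee_pos: [0.6072, -0.3401, 0.0745]
eef_rot: [0.33, 0.626, -0.33, 0.625]
ft_force: [-0.5, 0.1, -5.2]
width: 0.018
```

Emit:
drive_tool(moves="0 0 -0.002 0 0.9; 0 0 0 0 0.9; 0 0 -0.002 0 0.9; 0 0 0 0 0.9")

```text
time: 15.65
ee_pos: [0.6069, -0.3394, 0.0708]
eef_rot: [0.33, 0.626, -0.329, 0.625]
ft_force: [-5.7, 4.6, 0.7]
width: 0.018
```

Emit:
drive_tool(moves="0 0 -0.002 0 0.9; 0 0 0 0 0.9; 0 0 0 0 0.9")

```text
time: 16.02
ee_pos: [0.6071, -0.3394, 0.0687]
eef_rot: [0.33, 0.626, -0.329, 0.625]
ft_force: [-3.4, 3.8, 0.2]
width: 0.018
```

```bash
python3 - <<'E'
from h import *
snap('wrist','w12');snap('scene','s12');s=r.read_state();print(s['ee_pos'],s['ft_force'],s['torque'],s['width'])
crop('s12',370,280,500,390,'s12c')
E
```

```text
[ 0.6071392  -0.33943275  0.06872003] [-4.32418752  4.99874855 -0.32392539] [ 0.77777164  0.76830355 -0.05106887] 0.017885674305494398
s12c 5.454545454545454
```

View pics/s12c.png

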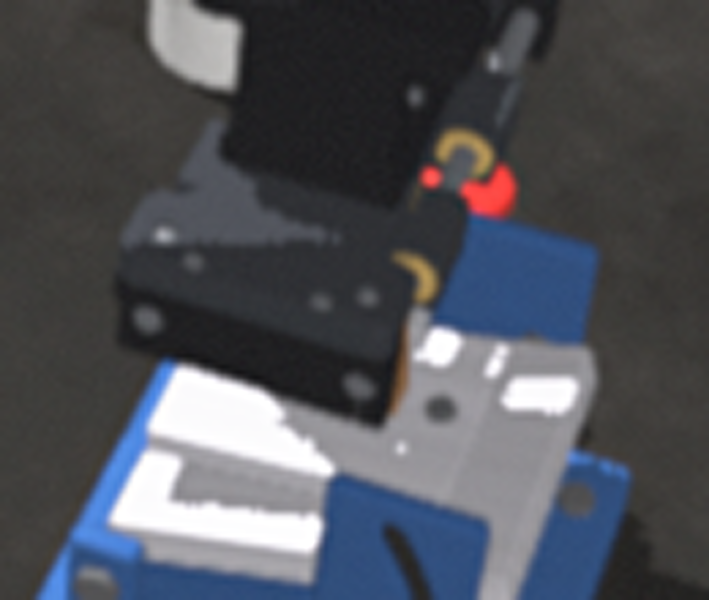

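Emit:
drive_tool(moves="0 0 -0.002 0 0.9; 0 0 0 0 0.9; 0 0 -0.002 0 0.9; 0 0 0 0 0.9")

```text
time: 16.62
ee_pos: [0.6072, -0.3393, 0.0646]
eef_rot: [0.33, 0.626, -0.329, 0.625]
ft_force: [-2.9, 3.7, -0.4]
width: 0.0176
```

Emit:
drive_tool(moves="0 0 -0.001 0 0.9; 0 0 0 0 0.9; 0 0 -0.001 0 0.9; 0 0 0 0 0.9")

```text
time: 17.12
ee_pos: [0.6072, -0.3392, 0.0627]
eef_rot: [0.33, 0.626, -0.329, 0.625]
ft_force: [-3.3, 4.8, 0.4]
width: 0.0178
```

Emit:
drive_tool(moves="0 0 -0.001 0 0.9; 0 0 0 0 0.9; 0 0 -0.001 0 0.9; 0 0 0 0 0.9")

```text
time: 17.62
ee_pos: [0.6073, -0.3392, 0.0612]
eef_rot: [0.33, 0.626, -0.329, 0.625]
ft_force: [-5.5, 6.7, 4.3]
width: 0.018
```

```bash
python3 - <<'E'
from h import *
snap('wrist','w13');snap('scene','s13');s=r.read_state();print(s['ee_pos'],s['ft_force'],s['torque'],s['width'])
crop('s13',370,300,500,400,'s13c');crop('w13',220,150,420,300,'w13c')
E
```

```text
[ 0.60728541 -0.33926171  0.06123795] [-4.5077636   5.67307314  4.44432661] [1.14916951 1.10741199 0.0201678 ] 0.017828099776896665
s13c 6.0
w13c 4.0
```

View pics/s13c.png

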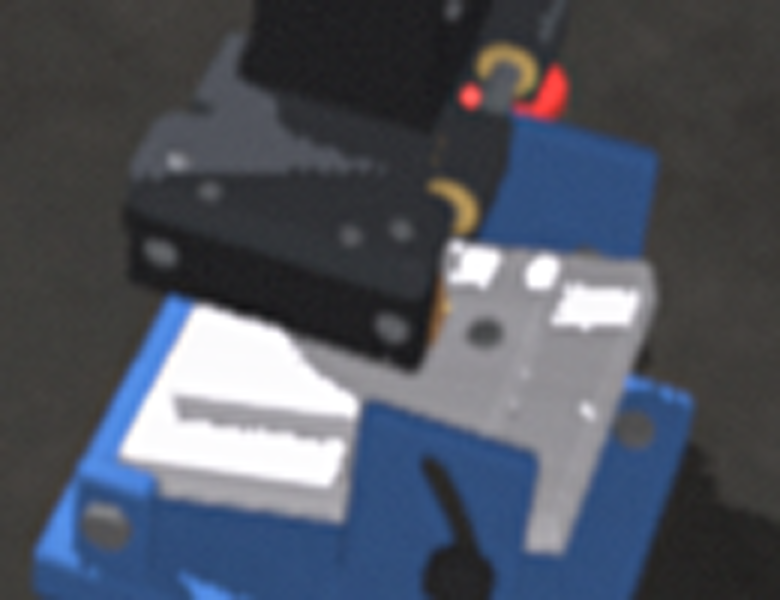

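View pics/w13c.png

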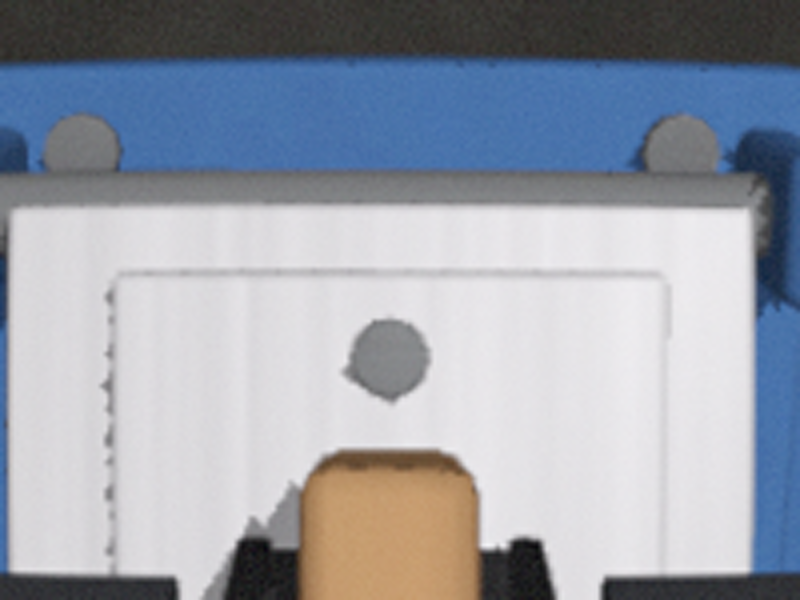

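```bash
python3 - <<'E'
from h import *
w=ld('w13');p=np.load('base.npy');a=p[3];u=np.array([np.cos(p[2]),np.sin(p[2]),0]);v=np.array([-u[1],u[0],0])
F=np.array([.61212,-.35165,.06286]);X=np.cos(a)*u+[0,0,np.sin(a)];N=-np.sin(a)*u+[0,0,np.cos(a)]
def on(q,h):  # intersect with plane face+h
    o=w['extrinsics'][:3,3];P=wat(w,*q,0);d=P-o;t=((F+h*N-o)@N)/(d@N);P=o+t*d;return ((P-F)@X).round(4),((P-F)@v).round(4)
c=lambda x,y:(220+x/4,150+y/4)
for n,q,h in[('faceL',(12,206),0),('faceR',(752,206),0),('plL',(117,272),.01),('plR',(667,272),.01),('gripL',(303,470),.05),('hole',(390,358),.01),('face left@450',(9,450),0),('face R450',(752,450),0),('pl L450',(112,450),.01),('plR450',(667,450),.01)]: print(n,on(c(*q),h))
E
```

```text
faceL (np.float64(-0.0617), np.float64(-0.0474))
faceR (np.float64(-0.0618), np.float64(0.052))
plL (np.float64(-0.052), np.float64(-0.031))
plR (np.float64(-0.0521), np.float64(0.0383))
gripL (np.float64(-0.03), np.float64(-0.0052))
hole (np.float64(-0.0411), np.float64(0.0034))
face left@450 (np.float64(-0.0289), np.float64(-0.0477))
face R450 (np.float64(-0.029), np.float64(0.052))
pl L450 (np.float64(-0.0295), np.float64(-0.0316))
plR450 (np.float64(-0.0296), np.float64(0.0384))
```

Emit:
drive_tool(moves="0.001 -0.0015 -0.0002 0 0.9; 0 0 0 0 0.9; 0.001 -0.0015 0 0 0.9; 0 0 0 0 0.9; 0 0 0 0 0.9", newtons=20)

```text
time: 18.35
ee_pos: [0.6081, -0.34, 0.0613]
eef_rot: [0.331, 0.628, -0.328, 0.624]
ft_force: [-15.1, 17.0, 14.4]
width: 0.0184
```

```bash
python3 - <<'E'
from h import *
snap('wrist','w14');s=r.read_state();print(s['ee_pos'],s['ft_force'],s['torque'],s['width'])
crop('w14',220,150,420,300,'w14c')
E
```

```text
[ 0.60806251 -0.34004322  0.06133591] [-15.1948511   15.6731712   14.51249966] [ 3.42575572  3.344773   -0.01959769] 0.018096002067208905
w14c 4.0
```

View pics/w14c.png

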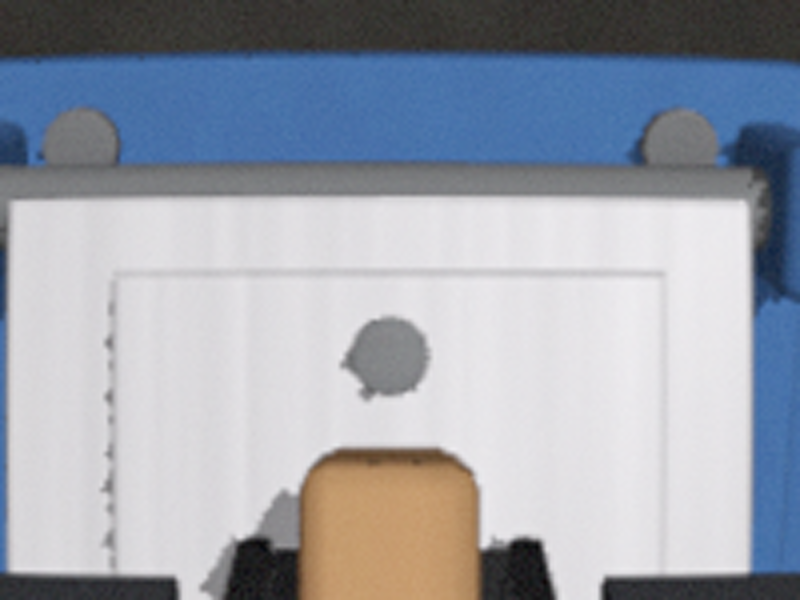

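Emit:
drive_tool(moves="-0.0008 0.0012 0 0 0.9; 0 0 0 0 0.9; 0 0 0 0 0.9")

```text
time: 18.77
ee_pos: [0.6081, -0.3401, 0.0613]
eef_rot: [0.33, 0.627, -0.329, 0.625]
ft_force: [-9.5, 9.9, 9.8]
width: 0.0176
```

Emit:
drive_tool(moves="-0.0006 0.0009 0 0 0.9; 0 0 0 0 0.9; 0 0 0 0 0.9; 0 0 0 0 0.9")

```text
time: 19.27
ee_pos: [0.6081, -0.3401, 0.0613]
eef_rot: [0.33, 0.626, -0.329, 0.625]
ft_force: [-4.9, 5.7, 5.6]
width: 0.0178
```

```bash
python3 - <<'E'
from h import *
w=snap('wrist','w15');snap('scene','s15');s=r.read_state();print(s['ee_pos'],s['ft_force'],s['torque'],s['width'],s['joint_vel'].round(4))
crop('w15',220,150,420,300,'w15c');crop('s15',370,300,500,400,'s15c')
E
```

```text
[ 0.60811651 -0.34010558  0.06134611] [-3.99946245  6.06637707  5.84902886] [ 1.37567638  1.25360074 -0.00303081] 0.017892756696284803 [-0.0021 -0.0007 -0.0001  0.0009 -0.0003 -0.0007 -0.0011]
w15c 4.0
s15c 6.0
```

View pics/w15c.png

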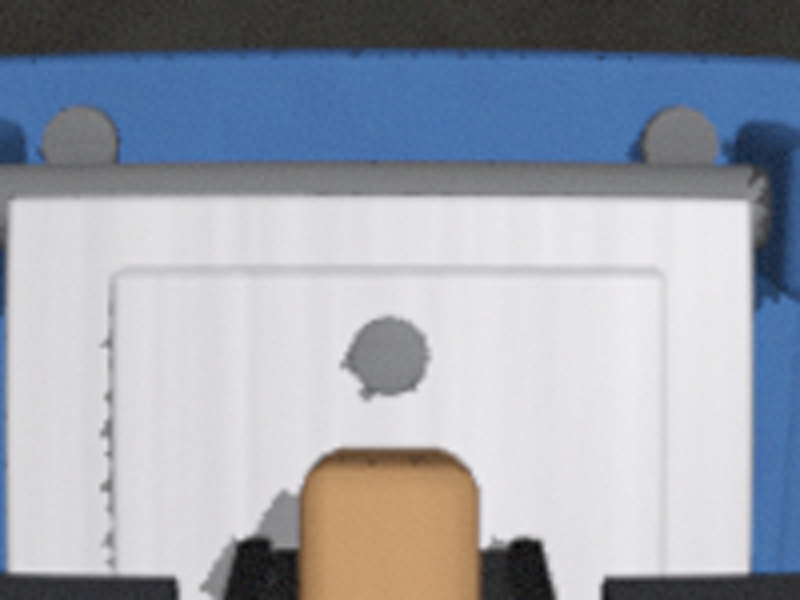

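View pics/s15c.png

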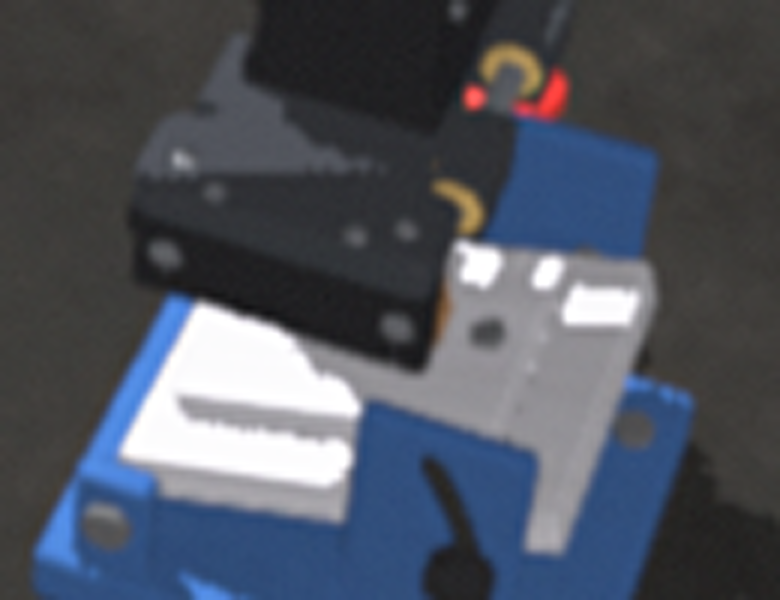

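Emit:
drive_tool(moves="0 0 0 0 0.9; 0 0 0 0 0.9; 0 0 0 0 0.9; 0 0 0 0 0.9")

```text
time: 19.88
ee_pos: [0.6081, -0.3401, 0.0614]
eef_rot: [0.33, 0.626, -0.329, 0.625]
ft_force: [-4.8, 6.1, 5.2]
width: 0.0176
```

```bash
python3 - <<'E'
from h import *
ticket.close_job(); print('done')
E
```

```text
the job is handed in; nothing more can be done
done
```

The job is handed in at about 20 s of the 64 s allowed, with the plate still gripped and pressed on the sloped face. No verdict was reported.

- **Plunger:** I pressed it until the force jumped to about 26 N at the stop. Later pictures showed it up again.
- **Pick up:** I took the spotting plate by its wooden grip, lifted it, and turned it in line with the face.
- **Placing:** The plate pivoted in the light grip until it lay flat on the slope, which I measured at about 14.7°.

**Last checks:**
- **Push:** About 13 N on the face in total and steady, roughly 11–12 N of it straight into the face, with the grip set to 20 N. It reached about 29 N for a moment while I slid the plate up the slope, then I backed it off.
- **Centring:** The plate sat about 4 mm below centre along the slope and about 1 mm off across it; the limit is 13 mm each way.
- **Flushness:** I judged this from the wrist picture and from the way the force rose once the plate was flat. I did not measure the angle directly.
- **Other parts:** The other loose parts looked untouched in the pictures I took, though I did not measure them again at the end.

**One disagreement:** The fingertips were about 27 mm higher than the reported tool height says they should be. Contact with the plunger and the scene camera agreed on this, so I used the measured height instead.

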